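# Clamp a coupon under the pressure arm of an infrared spectrometer

## Task

The blue coupon is lying in its place on the spectrometer's sample plate: clamp it there for the measurement. Swing the pressure arm over it until it rests against its stop, then turn the knob clockwise until the tip meets the coupon and snug it up by about a third of a turn more, so that it presses firmly on its spring but is not screwed solid. Do not drag the tip across the coupon or shift it, leave everything else where it is, and let go of the knob.

Things in the scene. Friction and masses are not known exactly. Their poses are not given: they have to be found in the camera images.
- spectrometer: compact infrared spectrometer, fixed: cream housing 270 x 280 mm, top 94 mm above the bench, with a steel sample plate (130 x 110 mm, top at 100 mm). Origin on the bench under the measuring point, the middle of the plate; -x is its front, +y its left as the operator sees it. On the left of the plate a short column, axis 87 mm to +y of the measuring point, carries the pressure arm.
- press_arm (a joint): swing of the pressure arm about the column, rad: 0 = home on its stop, screw over the measuring point, arm along the instrument's -y; grows anticlockwise seen from above (arm towards the back) to 1.35. It stays where left; about 3 N at the knob swings it. The arm's top is 158 to 164 mm above the bench; nothing of the instrument is higher but screw and knob.
- swing_pivot (a point): point on the arm's swing axis, 146 mm above the bench; the screw's axis is 87 mm from it, horizontally
- knob_grip (a point): point on the axis of the black knob, 12 mm below its top. The knob is round, 44 mm in diameter, 28 mm tall, with a red disc and a white line on top; it caps the upright screw at the arm's free end. With the screw fully up this point is 208 mm above the bench, and 28 mm of bare screw (11 mm diameter) show between knob and arm. The knob rides down with the screw.
- press_knob (a joint): turn of the knob, rad: 0 = screw fully up, growing clockwise seen from above, which drives screw, knob and tip down by 8 mm a turn (1.273 mm per rad); end of thread at 12.5. Turning takes about 0.10 N m while the tip is free, 0.12 at first touch, 0.14 a third of a turn on and 0.18 when the spring goes solid; it stays where it is left.
- tip_face (a point): centre of the face of the steel tip (12 mm diameter) under the screw, the pad that presses the coupon; on the screw's axis, 96 mm below knob_grip while free. It sits on a preloaded spring: on meeting the coupon it stops, the knob's torque rises, and the screw goes on down over it, pressing with 15 N at first and 6 N more per mm; after 8 mm (one turn) the spring is solid, which damages the crystal.
- press_tip: the tip itself; origin at point tip_face, z up
- coupon: blue painted steel coupon, 40 x 60 x 5 mm, loose, lying flat on the sample plate over the measuring point, so that its top is 105 mm above the bench; origin under its centre. It is already in its place.
- spare_coupon: green painted steel coupon, 40 x 60 x 5 mm, lying on the front right corner of the housing's top; origin under its centre
- deck_vial: glass vial with a blue cap, 23 mm diameter, 44 mm tall, standing on the right of the housing's top; origin under its centre
- vial_rack: pale rack, 90 x 150 x 28 mm, full of small blue-capped vials (44 mm tall in all), on the bench to the left; origin under its centre
- wash_bottle: white wash bottle with a red cap and spout, 68 mm diameter, 180 mm tall, on the bench to the right; origin under its centre
- beaker: glass beaker, 68 mm diameter, 85 mm tall, on the bench to the left; origin under its centre
- wipes_box: white and green box of wipes, 115 x 125 x 85 mm, on the bench to the right; origin under its centre
- tweezers: steel tweezers, 126 mm long, 22 mm wide, lying on the bench to the left; origin under their middle
There are look-alikes about, which are no part of the job. What is meant by the coupon is not black or yellow, and is the smaller of those in its own colour.

How it is judged (in metres and radians):
On the way, in this order (a step that is already met when the one before it is completed fails the run):
1. the pressure arm is home against its stop, the tip still clear of the coupon (value of joint press_arm below 0.06 rad and contact force between press_tip and coupon below 1 N), for 0.1 s.
2. the tip has been screwed down onto the coupon (value of joint press_arm below 0.06 rad and contact force between press_tip and coupon above 10 N), for 0.1 s.
At the end, for the whole second after the job is handed in: The arm is within 0.06 rad of its stop, the tip presses the coupon with 20 to 63 N (about 0.15 to 0.95 of a turn past first touch), knob and arm are at rest, and the coupon has moved less than 6 mm (value of joint press_arm below 0.06 rad and contact force between press_tip and coupon between 20 and 63 N and distance of coupon from where it was at the start of the episode below 0.006 m and velocity of joint each of press_knob, press_arm below 0.05 rad/s).
It fails at once if the tip is screwed solid (over 75 N on the coupon) (contact force between press_tip and coupon above 75 N).
It fails at once if the tip touches the coupon while the arm is not home (value of joint press_arm above 0.12 rad and contact force between press_tip and coupon above 1 N).
It fails at once if the coupon is shifted by over 12 mm (distance of coupon from where it was at the start of the episode above 0.012 m).
It fails at once if a bystander is moved by over 30 mm (distance of any of spare_coupon, deck_vial, vial_rack, wash_bottle, beaker, wipes_box, tweezers from where it was at the start of the episode above 0.03 m).
It also fails if it takes over 72 s, if anything falls off the work surface, if the arm or the gripper's body presses on something with over 40 N, if the wrist force passes 120 N, or if a joint passes its speed limit or range.

## Robot

A 6-joint arm with a two-finger parallel gripper is mounted at the origin on the work surface. World frame = base frame: x ahead of the robot, y to its left, z up, the work surface at z = 0. Lengths are in m, angles in degrees, forces in N, time in s.
With the tool pointing down it reaches from about 0.3 to 0.75 m from the base axis. Payload 8.5 kg.
Tool frame: the origin (TCP) lies on the centre line of the jaws, within the pads' length; the fingertips stand 14 mm ahead of it and the grasp point (between the pads) lies 5 mm behind it; z points along the fingers, y is the direction in which the jaws open and shut (so a half turn about z gives the same grasp; the last joint's range is limited). The gripper opens to 85 mm and grips with 20 to 120 N. Pads are 22 mm wide; open, the fingers measure 114 mm over their backs; the gripper's body (76 mm by 85 mm) begins 54 mm behind the grasp point. The pads swing forward as they close: fully open they stand 13 mm farther back than shut.
Start: joints at [-86.878, 21.807, 74.336, -0, 83.858, -12.336], TCP at [0.147, -0.53, 0.245] pointing down, gripper open.
Joint ranges: [-178.18, 178.18], [-50.72, 133.34], [12.68, 142.11], [-81.47, 261.47], [9.98, 163.14], [-165.26, 165.26]. Speed limits (degrees/s): [136.94, 136.94, 180, 180, 180, 180].

## Interface

Orientations are given as a 3x3 rotation matrix whose columns are the frame's x, y, z axes.
In Python, from rig import env, optics, order, finder gives the robot as it stands.
- The arm moves only by the tool play_rows, never from a script. Its argument "commands" is a list of rows, each an object of numbers: "grip": the closure, from -1 (fully open) to 1 (shut); "x", "y", "z": the shift along the tool's x, y, z in m; "rx", "ry", "rz": the turn, a rotation vector about the tool's x, y, z in rad. A call has 1 to 12 rows; each row shifts and turns the commanded pose from where the row before left it, along the tool's axes as they then stand; what a row does not reach is not made up. A row lasts 1/8 s, in which the tool goes at most 62.5 mm and 10.7 degrees, less where a joint would pass 70% of its speed; a pose out of reach is approached as far as the arm can. A call is refused whole if a number of a shift passes 0.0625 or a number of a turn 0.188, either way. A call with a gripper value outside its range is refused whole. The fingers move at their own pace and stop on an object; "squeeze" is the grip in N (left out, the last holds). Time passes only in rows, so rows that do not move let the fingers close. It gives the time, the measured TCP pose, the force and the opening at its end, in the units of the state.
- env.observe(): the state, without advancing time (a new reading comes with each control period).
- optics.get_image(name): name is "scene" or "side" or "wrist"; returns a dict with "color" (420x560x3 uint8, blue, green, red), "range_z" (420x560 float32, m along the optical axis (not along the pixel's ray), 0 where there is no reading), "fov_y" (degrees; the focal length in pixels is half the picture's height over the tangent of half this angle, whatever the lens; pixels are square), "cx", "cy" (the principal point, pixels), "dist_coeffs" ([k1, k2, p1, p2, k3] as OpenCV has them; the pictures are not rectified), "cam_to_world" (4x4, takes a point from camera to world coordinates). Camera axes: x right, y down, z forward; pixel columns grow to the right and rows downward; lengths in m; the calibration is good to about 2 mm. A picture is of the moment at which its call begins.
- order.close_job(): hands the job in, once; it reports no verdict.
Trained networks look in the newest picture that a camera, given by its name, has taken for a name from the list of things; names that differ only in an ending like _2 or _b are one class to them, and where a whole thing is asked for, a point or a joint stands for the part that bears it (a point fixed in the world has none). Each returns a list of dicts, best first, with "conf" (0 to 1); they miss things now and then, are a little off and sometimes report something else, mostly with a low value. They report only what shows in the picture. A call takes as long as a camera call. They do not tell look-alikes from the thing itself.
- finder.boxes_of(camera, thing): "point" ([x, y, z] in m, in world coordinates, good to about 4 mm: the middle of the surface that is visible of it).
The state is a dict: "time_s": time; "q": joint angles; "qvel": joint speeds; "joint_efforts": joint torques, N m; "position": TCP position; "tool_rot": TCP orientation; "ft_force": force on the tool from outside, world axes, zero at the start; "wrist_torque": the same for the moment, N m; "grip_width": finger opening in m.
Only numpy, scipy, OpenCV 4.12 (cv2) and the standard library are available. Lean on these libraries where they do the work, as an engineer would, in place of code of your own. Each camera call takes 0.05 s, during which the arm holds its last target.

## Working session

There is one attempt and no reset: what is moved stays moved. The work goes in short steps, Python scripts to look and compute and a tool call to move; the robot and the scene stay as the last step left them, time stands still between calls to the robot, and variables do not carry over. Pictures are saved under pics/ and viewed, and the job is handed in when it is done.

Besides the shell and the picture viewer there is one more tool, called after ">>>" by a JSON object that holds its "op" and its "data", one argument or row to a line. play_rows: Moves the arm, as the interface text tells. Its arguments: {"type":"object","properties":{"commands":{"type":"array"},"squeeze":{"type":"number"}},"required":["commands"]}

```bash
ls; mkdir -p pics
cat > h.py <<'E'
import numpy as np,cv2
from rig import env,optics,order,finder
def K(im):
    h,w=im['color'].shape[:2]; f=h/2/np.tan(np.radians(im['fov_y'])/2)
    return np.array([[f,0,im['cx']],[0,f,im['cy']],[0,0,1.]])
def p2w(im,u,v,z=None):
    d=float(im['range_z'][int(round(v)),int(round(u))]) if z is None else z
    n=cv2.undistortPoints(np.array([[[u,v]]],float),K(im),np.array(im['dist_coeffs'],float))[0,0]
    c=np.array([n[0]*d,n[1]*d,d,1]); return (np.array(im['cam_to_world'])@c)[:3]
def ray(im,u,v,h):
    a=p2w(im,u,v,1.0); o=np.array(im['cam_to_world'])[:3,3]; return o+(a-o)*(h-o[2])/(a[2]-o[2])
def w2p(im,P):
    T=np.linalg.inv(np.array(im['cam_to_world'])); P=np.atleast_2d(P).astype(float)
    c=(T[:3,:3]@P.T).T+T[:3,3]
    return cv2.projectPoints(c,np.zeros(3),np.zeros(3),K(im),np.array(im['dist_coeffs'],float))[0][:,0]
E
python3 - <<'E'
from h import *
np.set_printoptions(precision=4,suppress=True)
for c in ['scene','side']:
    im=optics.get_image(c); cv2.imwrite(f'pics/{c}0.png',im['color'])
    for t in ['spectrometer','press_arm','knob_grip','coupon','spare_coupon','deck_vial','press_tip','wash_bottle','wipes_box','beaker']:
        for r in finder.boxes_of(c,t): print(c,t,np.round(r['point'],3),round(r['conf'],2),w2p(im,r['point'])[0].round())
s=env.observe();print(s)
E
```

```text
pics
scene spectrometer [ 0.582 -0.032  0.097] 0.82 [269. 243.]
scene spectrometer [ 0.576 -0.004  0.166] 0.46 [278. 223.]
scene press_arm [ 0.573 -0.007  0.169] 0.82 [277. 222.]
scene press_arm [ 0.508 -0.051  0.107] 0.43 [255. 222.]
scene press_arm [ 0.581 -0.033  0.093] 0.42 [268. 244.]
scene press_arm [0.646 0.412 0.008] 0.2 [417. 241.]
scene knob_grip [ 0.584 -0.017  0.218] 0.83 [275. 214.]
scene knob_grip [ 0.562 -0.465  0.086] 0.62 [106. 280.]
scene coupon [ 0.751 -0.064  0.007] 0.93 [277. 316.]
scene coupon [ 0.599 -0.303  0.009] 0.83 [176. 291.]
scene coupon [ 0.507 -0.05   0.108] 0.59 [255. 221.]
scene coupon [ 0.474 -0.266  0.007] 0.56 [182. 252.]
scene deck_vial [ 0.495 -0.134  0.13 ] 0.59 [224. 220.]
scene deck_vial [ 0.583 -0.028  0.096] 0.38 [271. 243.]
scene wash_bottle [ 0.342 -0.4    0.09 ] 0.79 [123. 211.]
scene wipes_box [ 0.56  -0.464  0.087] 0.83 [107. 279.]
scene beaker [0.314 0.391 0.059] 0.65 [366. 157.]
side spectrometer [0.515 0.046 0.093] 0.61 [281. 231.]
side press_arm [0.562 0.006 0.163] 0.75 [267. 203.]
side knob_grip [ 0.574 -0.001  0.215] 0.65 [263. 1
[... 450 characters left out ...]
pes_box [ 0.523 -0.426  0.081] 0.74 [302. 143.]
side wipes_box [0.651 0.416 0.005] 0.72 [204. 349.]
side beaker [0.301 0.379 0.057] 0.87 [342. 345.]
{'time_s': 1.1, 'q': array([-86.8766,  21.8081,  74.3351,   0.0019,  83.8615, -12.3358]), 'qvel': array([-0.1152, -0.0342,  0.0031, -0.0079,  0.0936, -0.0114]), 'joint_efforts': array([ -0.0007, -44.8338, -23.1459,  -0.0002,   0.0006,  -0.    ]), 'position': array([ 0.1466, -0.5301,  0.2453]), 'tool_rot': array([[ 0.9638,  0.2665,  0.    ],
       [ 0.2665, -0.9638,  0.0001],
       [ 0.0001, -0.0001, -1.    ]]), 'ft_force': array([-0.1145, -0.2383,  0.3083]), 'wrist_torque': array([ 0.0453,  0.0121, -0.0371]), 'grip_width': 0.08563652183790604}
```

Run:
```python
import cv2
for c,(x0,y0,x1,y1) in {'scene':(195,160,345,275),'side':(205,150,355,265)}.items():
    im=cv2.imread(f'pics/{c}0.png'); cv2.imwrite(f'pics/{c}0c.png',cv2.resize(im[y0:y1,x0:x1],None,fx=5,fy=5,interpolation=cv2.INTER_CUBIC))
```

```text
(no output)
```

View pics/scene0.png

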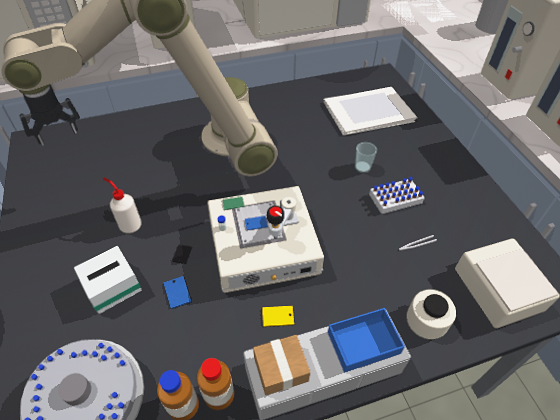

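View pics/side0.png

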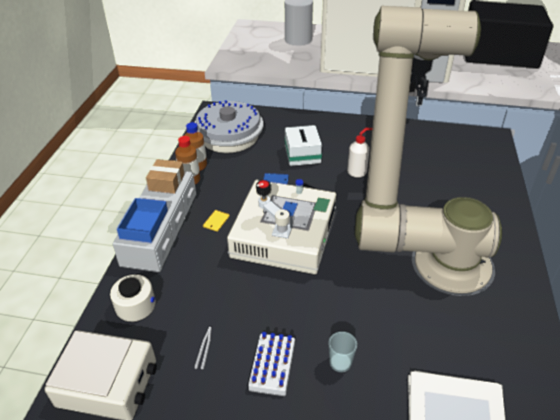

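```bash
sleep 0
```

```text
(no output)
```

View pics/scene0c.png

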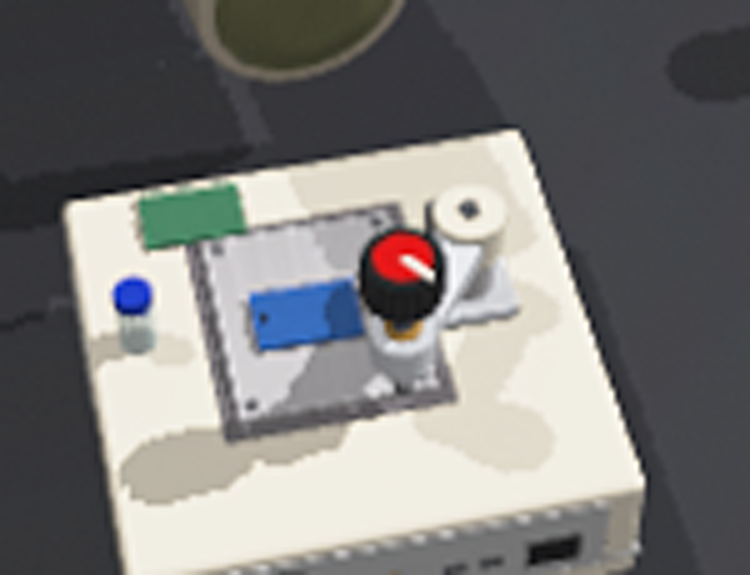

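View pics/side0c.png

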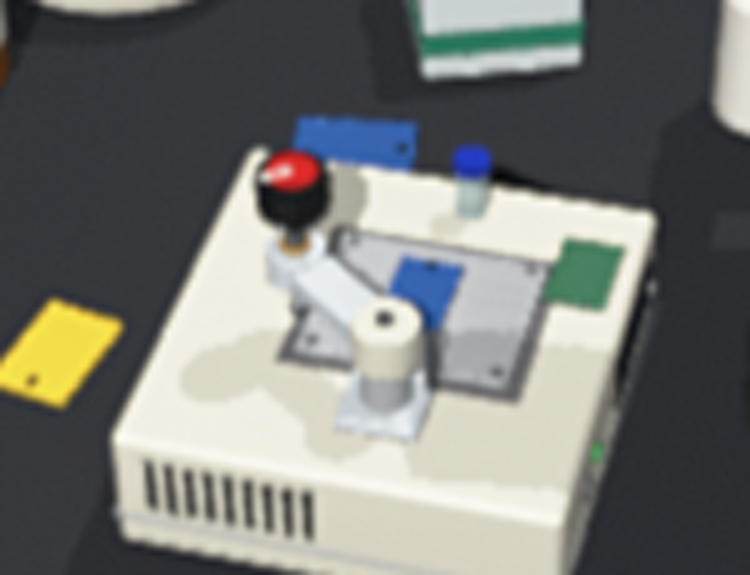

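The coupon meant is the blue one on the plate (scene 255,222; side ~290,207). The bigger blue plate on the bench (scene 177,291) is a look-alike, as are the yellow one (278,316) and the black one (181,254). The pressure arm is swung to the back, with its knob at scene (275,214).

Run:
```python
from h import *
np.set_printoptions(precision=4,suppress=True)
im=optics.get_image('scene'); 
o=lambda a,b:(195+a/5,160+b/5)
for n,uv,h in [('pl',(193,243),.1),('pl',(390,208),.1),('pl',(455,390),.1),('pl',(230,430),.1),('col',(470,210),.17),('knob',(402,258),.22),('hous',(65,203),.094),('hous',(520,130),.094),('hous',(642,483),.094)]:
    u,v=o(*uv); print(n,ray(im,u,v,h),p2w(im,u,v))
im=optics.get_image('side'); o=lambda a,b:(205+a/5,150+b/5)
for n,uv,h in [('pl',(340,228),.1),('pl',(548,265),.1),('pl',(520,395),.1),('pl',(280,355),.1),('col',(385,320),.17),('knob',(292,170),.22),('hous',(655,213),.094),('hous',(115,440),.094),('hous',(565,525),.094),('hous',(255,150),.094)]:
    u,v=o(*uv); print(n,ray(im,u,v,h),p2w(im,u,v))
```

```text
pl [ 0.4373 -0.0934  0.1   ] [ 0.4309 -0.0924  0.0925]
pl [0.4456 0.0229 0.1   ] [0.4422 0.024  0.0959]
pl [0.5826 0.017  0.1   ] [0.5778 0.0188 0.0931]
pl [ 0.5717 -0.1068  0.1   ] [ 0.569  -0.1064  0.0963]
col [0.5191 0.0452 0.17  ] [0.5142 0.047  0.1641]
knob [ 0.5806 -0.0132  0.22  ] [ 0.5813 -0.0134  0.2209]
hous [ 0.3794 -0.1569  0.094 ] [ 0.3785 -0.1569  0.093 ]
hous [0.404  0.1187 0.094 ] [0.3234 0.1518 0.0025]
hous [0.6667 0.0937 0.094 ] [0.6659 0.0942 0.0926]
pl [ 0.5669 -0.1005  0.1   ] [ 0.568  -0.106   0.0952]
pl [ 0.4336 -0.0874  0.1   ] [ 0.435  -0.1013  0.0878]
pl [0.4344 0.0298 0.1   ] [0.4352 0.0231 0.0935]
pl [0.5799 0.0198 0.1   ] [0.5819 0.0116 0.0921]
col [0.5095 0.0543 0.17  ] [0.51   0.0517 0.1676]
knob [ 0.5744 -0.0083  0.22  ] [ 0.5743 -0.0081  0.2202]
hous [ 0.374  -0.1552  0.094 ] [ 0.3804 -0.2721 -0.004 ]
hous [0.6607 0.0999 0.094 ] [0.6626 0.0944 0.0882]
hous [0.3956 0.1229 0.094 ] [0.397  0.1072 0.0773]
hous [ 0.6381 -0.1753  0.094 ] [ 0.6374 -0.1727  0.0961]
```

Run:
```python
from h import *
np.set_printoptions(precision=4,suppress=True)
im=optics.get_image('wrist'); s=env.observe()
R=s['tool_rot'];T=np.array(im['cam_to_world'])
print(R.T@(T[:3,3]-s['position']), R.T@T[:3,:3], im['fov_y'])
d=np.array([0.545,0.0,0.40])-s['position']; print(R.T@d)
```

```text
[ 0.0719  0.0004 -0.1287] [[ 0.0002 -0.9582 -0.2861]
 [ 1.      0.      0.0004]
 [-0.0004 -0.2861  0.9582]] 61.9052134424533
[ 0.5253 -0.4047 -0.1547]
```

>>> {"op": "play_rows", "data": {
  "commands": [
    {"z": -0.052, "rz": -0.178, "grip": -1},
    {"z": -0.052, "rz": -0.178},
    {"z": -0.052, "rz": -0.178},
    {"rz": -0.178},
    {"rz": -0.178},
    {"rz": -0.178},
    {"rz": -0.178},
    {"rz": -0.178},
    {"rz": -0.178},
    {"rz": -0.178},
    {"rz": -0.178},
    {"rz": -0.178}
  ]
}}

```text
invalid input at $.commands[0]: expected keys grip, x, y, z, rx, ry, rz
```

Run:
```python
from h import *
s=env.observe();R=s['tool_rot'];print(s['q'],s['position'],R)
print(R.T@(np.array([.56,0.0,.40])-s['position']))
```

```text
[-8.68773352e+01  2.18068060e+01  7.43346531e+01  7.28920170e-04
  8.38588302e+01 -1.23354053e+01] [ 0.14659668 -0.53008845  0.24532735] [[ 9.63826127e-01  2.66531795e-01  1.23552106e-05]
 [ 2.66531795e-01 -9.63826127e-01  5.73089600e-06]
 [ 1.34357408e-05 -2.23053083e-06 -1.00000000e+00]]
[ 0.53973642 -0.40072831 -0.1546645 ]
```

All keys are needed in each row.

>>> {"op": "play_rows", "data": {
  "commands": [
    {"grip": -1, "x": 0, "y": 0, "z": -0.052, "rx": 0, "ry": 0, "rz": -0.178},
    {"grip": -1, "x": 0, "y": 0, "z": -0.052, "rx": 0, "ry": 0, "rz": -0.178},
    {"grip": -1, "x": 0, "y": 0, "z": -0.052, "rx": 0, "ry": 0, "rz": -0.178},
    {"grip": -1, "x": 0, "y": 0, "z": 0, "rx": 0, "ry": 0, "rz": -0.178},
    {"grip": -1, "x": 0, "y": 0, "z": 0, "rx": 0, "ry": 0, "rz": -0.178},
    {"grip": -1, "x": 0, "y": 0, "z": 0, "rx": 0, "ry": 0, "rz": -0.178},
    {"grip": -1, "x": 0, "y": 0, "z": 0, "rx": 0, "ry": 0, "rz": -0.178},
    {"grip": -1, "x": 0, "y": 0, "z": 0, "rx": 0, "ry": 0, "rz": -0.178},
    {"grip": -1, "x": 0, "y": 0, "z": 0, "rx": 0, "ry": 0, "rz": -0.178},
    {"grip": -1, "x": 0, "y": 0, "z": 0, "rx": 0, "ry": 0, "rz": -0.178},
    {"grip": -1, "x": 0, "y": 0, "z": 0, "rx": 0, "ry": 0, "rz": -0.178},
    {"grip": -1, "x": 0, "y": 0, "z": 0, "rx": 0, "ry": 0, "rz": -0.178}
  ]
}}

```text
time_s: 2.75
position: [0.1466, -0.5301, 0.4013]
tool_rot: [[-0.745, 0.667, 0.0], [0.667, 0.745, 0.0], [0.0, 0.0, -1.0]]
ft_force: [-0.8, 0.4, 0.2]
grip_width: 0.0855
```

Run:
```python
from h import *
s=env.observe();R=s['tool_rot'];print(s['q'],s['position'],R)
print(R.T@(np.array([.56,0.0,.40])-s['position']))
```

```text
[-8.68778260e+01  1.86453330e+01  5.40835230e+01  5.10923067e-04
  1.07275186e+02 -1.35054663e+02] [ 0.14658973 -0.53006399  0.40130535] [[-7.45208241e-01  6.66831821e-01  4.66016354e-06]
 [ 6.66831820e-01  7.45208239e-01  7.09035568e-05]
 [ 4.38079556e-05  5.59454601e-05 -9.99999997e-01]]
[0.04538674 0.6706831  0.00134485]
```

>>> {"op": "play_rows", "data": {
  "commands": [
    {"grip": -1, "x": 0.004, "y": 0.056, "z": 0, "rx": 0, "ry": 0, "rz": 0},
    {"grip": -1, "x": 0.004, "y": 0.056, "z": 0, "rx": 0, "ry": 0, "rz": 0},
    {"grip": -1, "x": 0.004, "y": 0.056, "z": 0, "rx": 0, "ry": 0, "rz": 0},
    {"grip": -1, "x": 0.004, "y": 0.056, "z": 0, "rx": 0, "ry": 0, "rz": 0},
    {"grip": -1, "x": 0.004, "y": 0.056, "z": 0, "rx": 0, "ry": 0, "rz": 0},
    {"grip": -1, "x": 0.004, "y": 0.056, "z": 0, "rx": 0, "ry": 0, "rz": 0},
    {"grip": -1, "x": 0.004, "y": 0.056, "z": 0, "rx": 0, "ry": 0, "rz": 0},
    {"grip": -1, "x": 0.004, "y": 0.056, "z": 0, "rx": 0, "ry": 0, "rz": 0},
    {"grip": -1, "x": 0.004, "y": 0.056, "z": 0, "rx": 0, "ry": 0, "rz": 0},
    {"grip": -1, "x": 0.004, "y": 0.056, "z": 0, "rx": 0, "ry": 0, "rz": 0},
    {"grip": -1, "x": 0.004, "y": 0.056, "z": 0, "rx": 0, "ry": 0, "rz": 0},
    {"grip": -1, "x": 0.004, "y": 0.056, "z": 0, "rx": 0, "ry": 0, "rz": 0}
  ]
}}

```text
time_s: 4.25
position: [0.5629, 0.002, 0.4014]
tool_rot: [[-0.741, 0.671, 0.0], [0.671, 0.741, -0.0], [-0.0, 0.0, -1.0]]
ft_force: [0.6, -0.2, 1.2]
grip_width: 0.0855
```

Run:
```python
from h import *
s=env.observe();print(s['q'],s['position'])
im=optics.get_image('wrist'); cv2.imwrite('pics/w1.png',im['color'])
for t in ['knob_grip','coupon','press_arm','swing_pivot']:
    for r in finder.boxes_of('wrist',t): print(t,np.round(r['point'],3),round(r['conf'],2),w2p(im,r['point'])[0].round())
```

```text
[-1.18424441e+01  2.01462005e+01  5.18305512e+01 -6.60543183e-03
  1.08003409e+02 -5.96921399e+01] [0.56291611 0.00199345 0.40143117]
coupon [ 0.749 -0.061  0.011] 0.97 [329. 269.]
coupon [ 0.62  -0.286  0.003] 0.8 [178. 296.]
coupon [ 0.476 -0.264  0.008] 0.76 [121. 230.]
coupon [ 0.508 -0.048  0.103] 0.61 [221. 163.]
press_arm [0.555 0.008 0.164] 0.56 [280. 169.]
swing_pivot [ 0.515 -0.003  0.095] 0.63 [252. 141.]
```

View pics/w1.png

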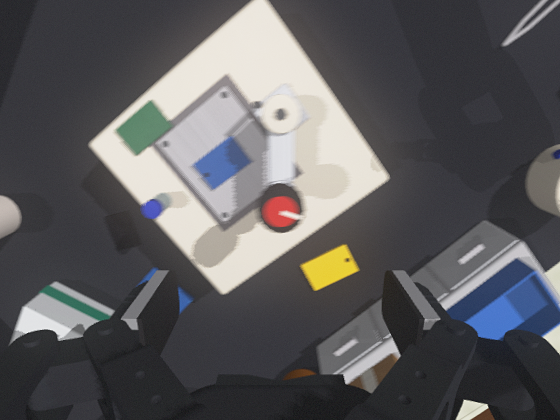

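Wrist view: knob's red disc at about (281,211), pivot cap at (280,114), and the blue coupon under the measuring point at (221,163).

Run:
```python
from h import *
np.set_printoptions(precision=4,suppress=True)
im=optics.get_image('wrist'); c=im['color'].astype(int)
m=((c[...,2]>140)&(c[...,1]<70)&(c[...,0]<70)); m[:180]=0;m[250:]=0
w=np.argwhere(m|False); 
m2=np.zeros(m.shape,np.uint8); hull=cv2.convexHull(w[:,::-1].astype(np.int32)); cv2.fillPoly(m2,[hull],1)
v,u=np.argwhere(m2).mean(0); print('red',u,v)
z=im['range_z'][m]; P=np.array([p2w(im,b,a) for a,b in w]); print('P',P.mean(0),np.median(P[:,2]))
print('knob',ray(im,u,v,np.median(P[:,2])))
cv2.imwrite('pics/w1c.png',cv2.resize(im['color'][70:250,140:360],None,fx=3.6,fy=3.6,interpolation=cv2.INTER_CUBIC)[:600])
for uv in [(280,114),(280,106),(275,114),(282,160),(280,150),(229,75),(157,143),(225,229)]: print(uv,p2w(im,*uv))
```

```text
red 283.3809523809524 215.42857142857142
P [ 0.5816 -0.0144  0.2184] 0.21838627535162153
knob [ 0.5809 -0.0146  0.2184]
(280, 114) [0.5116 0.0438 0.1679]
(280, 106) [0.5058 0.049  0.165 ]
(275, 114) [0.5082 0.04   0.1656]
(282, 160) [0.5483 0.0134 0.1587]
(280, 150) [0.5392 0.0188 0.1572]
(229, 75) [0.439  0.0285 0.0941]
(157, 143) [ 0.4363 -0.0912  0.1   ]
(225, 229) [ 0.5723 -0.1089  0.0957]
```

View pics/w1c.png

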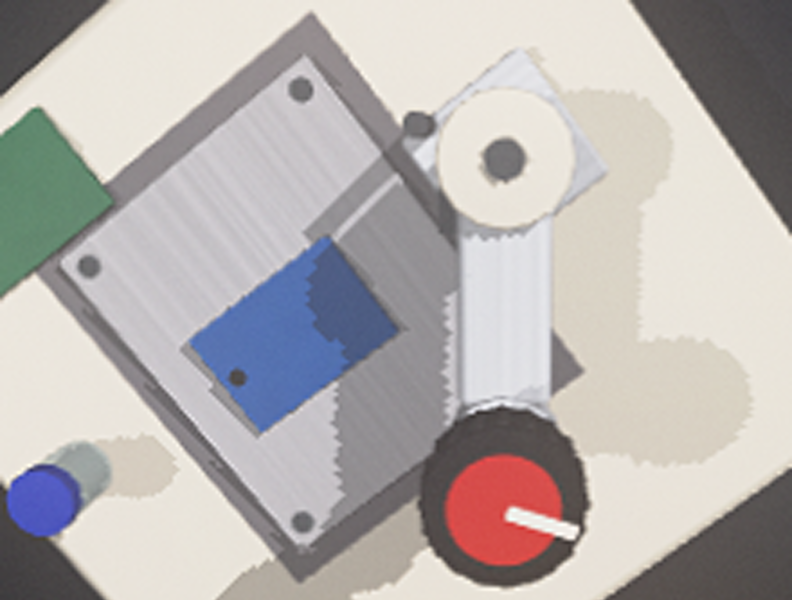

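Run:
```python
from h import *
np.set_printoptions(precision=4,suppress=True)
im=optics.get_image('wrist')
k=ray(im,280,211.7,.2195); p=ray(im,280,114.2,.168); print(k,p,np.linalg.norm((k-p)[:2]), np.degrees(np.arctan2(*(k-p)[[1,0]])))
for uv in [(273,205),(285,205),(272,217),(281,220)]: print(p2w(im,*uv))
for uv in [(275,140),(288,140),(280,165),(275,165)]: print('arm',p2w(im,*uv))
# plate corners crop px
for a,b in [(90,265),(302,90),(303,522)]: print('screw',ray(im,140+a/3.6,70+b/3.6,.1))
for a,b in [(183,345),(330,235),(403,330),(262,435)]: print('coup',ray(im,140+a/3.6,70+b/3.6,.105))
s=env.observe();R=s['tool_rot'];print(s['position'],R.T@(np.array([k[0],k[1],.203])-s['position']))
```

```text
[ 0.5758 -0.0149  0.2195] [0.5117 0.0432 0.168 ] 0.08650385775835426 -42.17013769885313
[ 0.5669 -0.0156  0.2183]
[ 0.5745 -0.0074  0.2178]
[ 0.5749 -0.0242  0.218 ]
[ 0.5826 -0.0197  0.2188]
arm [0.5278 0.0215 0.158 ]
arm [0.537  0.0316 0.1574]
arm [0.5508 0.0077 0.1583]
arm [0.5473 0.0037 0.1575]
screw [ 0.4433 -0.0848  0.1   ]
screw [0.4518 0.0084 0.1   ]
screw [ 0.5572 -0.0953  0.1   ]
coup [ 0.4842 -0.0796  0.105 ]
coup [ 0.4917 -0.0167  0.105 ]
coup [ 0.5311 -0.0206  0.105 ]
coup [ 0.5246 -0.0819  0.105 ]
[ 0.5616 -0.0006  0.4017] [-0.02   -0.001   0.1987]
```

>>> {"op": "play_rows", "data": {
  "commands": [
    {"grip": -1, "x": -0.02, "y": -0.001, "z": 0, "rx": 0, "ry": 0, "rz": 0},
    {"grip": -1, "x": 0, "y": 0, "z": 0.05, "rx": 0, "ry": 0, "rz": 0},
    {"grip": -1, "x": 0, "y": 0, "z": 0.05, "rx": 0, "ry": 0, "rz": 0},
    {"grip": -1, "x": 0, "y": 0, "z": 0.03, "rx": 0, "ry": 0, "rz": 0},
    {"grip": -1, "x": 0, "y": 0, "z": 0, "rx": 0, "ry": 0, "rz": 0},
    {"grip": -1, "x": 0, "y": 0, "z": 0, "rx": 0, "ry": 0, "rz": 0}
  ]
}}

```text
time_s: 5.35
position: [0.5766, -0.0146, 0.2733]
tool_rot: [[-0.741, 0.672, 0.003], [0.672, 0.741, -0.001], [-0.003, 0.001, -1.0]]
ft_force: [-0.1, 0.7, 0.1]
grip_width: 0.0855
```

Run:
```python
from h import *
np.set_printoptions(precision=4,suppress=True)
im=optics.get_image('wrist');cv2.imwrite('pics/w2.png',im['color']); s=env.observe();print(s['position'],s['ft_force'])
for uv in [(280,230)]: print(p2w(im,*uv))
```

```text
[ 0.5766 -0.0144  0.2734] [ 0.0774 -0.6122 -0.8559]
[ 0.5704 -0.0104  0.2191]
```

View pics/w2.png

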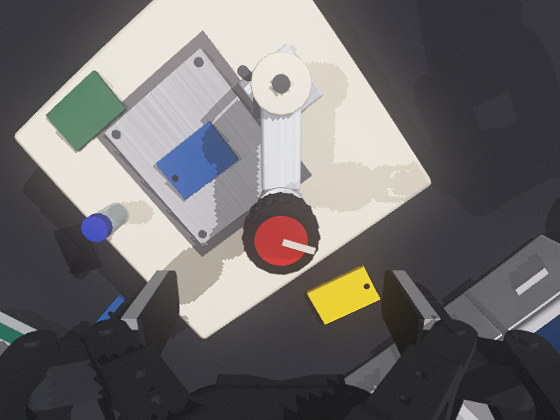

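Run:
```python
from h import *
np.set_printoptions(precision=4,suppress=True)
im=optics.get_image('wrist');c=im['color'].astype(int)
m=((c[...,2]>150)&(c[...,1]<110)&(c[...,0]<110)); m[:200]=0;m[285:]=0;m[:,:240]=0;m[:,325:]=0
h=cv2.convexHull(np.argwhere(m)[:,::-1].astype(np.int32)); m2=np.zeros(m.shape,np.uint8);cv2.fillPoly(m2,[h],1)
e=cv2.fitEllipse(h);print(e)
P=np.array([p2w(im,b,a) for a,b in np.argwhere(m)]);print(np.median(P,0),P[:,2].std())
k=ray(im,*e[0],np.median(P[:,2]));print(k)
s=env.observe();R=s['tool_rot'];print(R.T@(np.array([k[0],k[1],.203])-s['position']))
```

```text
((280.4535217285156, 240.34861755371094), (49.49182891845703, 52.66068649291992), 89.60236358642578)
[ 0.5744 -0.0154  0.2183] 0.011949450802734948
[ 0.5755 -0.0144  0.2183]
[ 0.001  -0.001   0.0702]
```

>>> {"op": "play_rows", "data": {
  "commands": [
    {"grip": -1, "x": 0.001, "y": -0.001, "z": 0.035, "rx": 0, "ry": 0, "rz": 0},
    {"grip": -1, "x": 0, "y": 0, "z": 0.035, "rx": 0, "ry": 0, "rz": 0},
    {"grip": -0.3, "x": 0, "y": 0, "z": 0, "rx": 0, "ry": 0, "rz": 0},
    {"grip": -0.3, "x": 0, "y": 0, "z": 0, "rx": 0, "ry": 0, "rz": 0},
    {"grip": -0.3, "x": 0, "y": 0, "z": 0, "rx": 0, "ry": 0, "rz": 0},
    {"grip": -0.3, "x": 0, "y": 0, "z": 0, "rx": 0, "ry": 0, "rz": 0}
  ],
  "squeeze": 30
}}

```text
time_s: 6.2
position: [0.5751, -0.014, 0.2023]
tool_rot: [[-0.741, 0.671, 0.002], [0.671, 0.741, -0.0], [-0.002, 0.001, -1.0]]
ft_force: [-0.9, 0.5, 0.4]
grip_width: 0.0552
```

Run:
```python
from h import *
im=optics.get_image('wrist');cv2.imwrite('pics/w3.png',im['color']); s=env.observe();print(s['position'],s['ft_force'],s['wrist_torque'],s['grip_width'])
```

```text
[ 0.57498996 -0.01397411  0.20205047] [0.20191894 0.27187052 0.45041673] [ 0.03681631 -0.00934546 -0.0250349 ] 0.05538381232271505
```

View pics/w3.png

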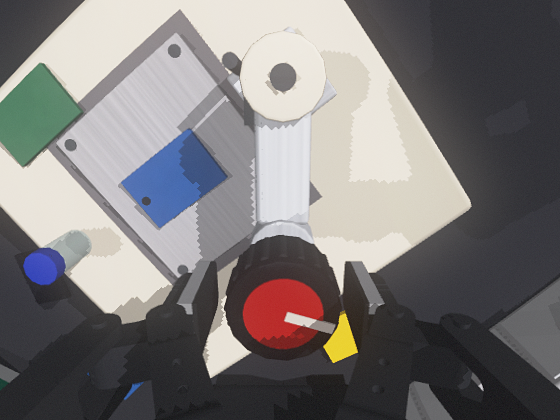

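Knob (282,313) sits between the fingers with roughly 5 mm of clearance on each side. I'll swing it clockwise along the arc with the jaws loose.

>>> {"op": "play_rows", "data": {
  "commands": [
    {"grip": -0.3, "x": 0.00016, "y": -0.0052, "z": 0, "rx": 0, "ry": 0, "rz": 0.06},
    {"grip": -0.3, "x": 0.00016, "y": -0.0052, "z": 0, "rx": 0, "ry": 0, "rz": 0.06},
    {"grip": -0.3, "x": 0.00016, "y": -0.0052, "z": 0, "rx": 0, "ry": 0, "rz": 0.06},
    {"grip": -0.3, "x": 0.00016, "y": -0.0052, "z": 0, "rx": 0, "ry": 0, "rz": 0.06},
    {"grip": -0.3, "x": 0.00016, "y": -0.0052, "z": 0, "rx": 0, "ry": 0, "rz": 0.06},
    {"grip": -0.3, "x": 0.00016, "y": -0.0052, "z": 0, "rx": 0, "ry": 0, "rz": 0.06},
    {"grip": -0.3, "x": 0.00016, "y": -0.0052, "z": 0, "rx": 0, "ry": 0, "rz": 0.06},
    {"grip": -0.3, "x": 0.00016, "y": -0.0052, "z": 0, "rx": 0, "ry": 0, "rz": 0.06},
    {"grip": -0.3, "x": 0.00016, "y": -0.0052, "z": 0, "rx": 0, "ry": 0, "rz": 0.06},
    {"grip": -0.3, "x": 0.00016, "y": -0.0052, "z": 0, "rx": 0, "ry": 0, "rz": 0.06}
  ]
}}

```text
time_s: 7.5
position: [0.5309, -0.0397, 0.2017]
tool_rot: [[-0.231, 0.973, 0.001], [0.973, 0.231, 0.001], [0.0, 0.001, -1.0]]
ft_force: [2.2, 2.4, -1.0]
grip_width: 0.056
```

Run:
```python
from h import *
im=optics.get_image('wrist');cv2.imwrite('pics/w4.png',im['color']); s=env.observe();print(s['position'],s['tool_rot'],s['ft_force'],s['wrist_torque'],s['grip_width'],s['q'])
```

```text
[ 0.5304176  -0.03987631  0.20172665] [[-2.28869716e-01  9.73456688e-01  8.53792415e-04]
 [ 9.73457057e-01  2.28869529e-01  3.12976591e-04]
 [ 1.09262088e-04  9.02761114e-04 -9.99999587e-01]] [2.15054657 1.01501787 0.69857818] [ 0.08645565 -0.15138801  0.04767933] 0.05559507890316751 [-1.70760564e+01  2.20722484e+01  8.15295537e+01  3.24210660e-02
  7.63567035e+01 -3.03142260e+01]
```

View pics/w4.png

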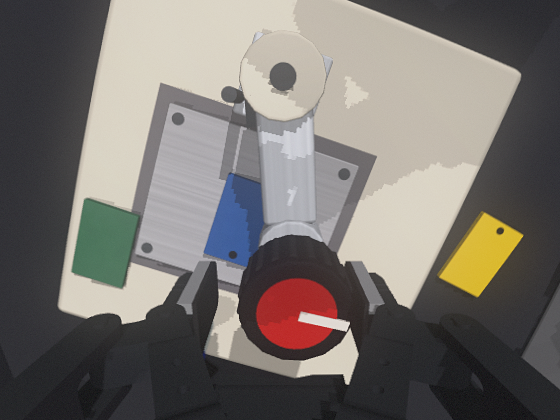

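The arm follows: the knob is against the right finger and the arm is about 20° from home. I'll continue, then creep to the stop.

>>> {"op": "play_rows", "data": {
  "commands": [
    {"grip": -0.3, "x": 0.00011, "y": -0.0043, "z": 0, "rx": 0, "ry": 0, "rz": 0.05},
    {"grip": -0.3, "x": 0.00011, "y": -0.0043, "z": 0, "rx": 0, "ry": 0, "rz": 0.05},
    {"grip": -0.3, "x": 0.00011, "y": -0.0043, "z": 0, "rx": 0, "ry": 0, "rz": 0.05},
    {"grip": -0.3, "x": 0.00011, "y": -0.0043, "z": 0, "rx": 0, "ry": 0, "rz": 0.05},
    {"grip": -0.3, "x": 0.00011, "y": -0.0043, "z": 0, "rx": 0, "ry": 0, "rz": 0.05},
    {"grip": -0.3, "x": 0.0001, "y": -0.0026, "z": 0, "rx": 0, "ry": 0, "rz": 0.03},
    {"grip": -0.3, "x": 0, "y": -0.0017, "z": 0, "rx": 0, "ry": 0, "rz": 0.02},
    {"grip": -0.3, "x": 0, "y": 0, "z": 0, "rx": 0, "ry": 0, "rz": 0}
  ]
}}

```text
time_s: 8.55
position: [0.5052, -0.0423, 0.2016]
tool_rot: [[0.065, 0.998, 0.001], [0.998, -0.065, -0.0], [-0.0, 0.001, -1.0]]
ft_force: [2.1, 0.1, 1.7]
grip_width: 0.0557
```

>>> {"op": "play_rows", "data": {
  "commands": [
    {"grip": -0.3, "x": 0, "y": -0.0017, "z": 0, "rx": 0, "ry": 0, "rz": 0.02},
    {"grip": -0.3, "x": 0, "y": -0.0017, "z": 0, "rx": 0, "ry": 0, "rz": 0.02}
  ]
}}

```text
time_s: 8.8
position: [0.5017, -0.042, 0.2014]
tool_rot: [[0.106, 0.994, 0.0], [0.994, -0.106, -0.0], [-0.0, 0.001, -1.0]]
ft_force: [2.3, 0.9, 2.0]
grip_width: 0.0557
```

>>> {"op": "play_rows", "data": {
  "commands": [
    {"grip": -0.3, "x": 0, "y": -0.001, "z": 0, "rx": 0, "ry": 0, "rz": 0.012},
    {"grip": -0.3, "x": 0, "y": 0, "z": 0, "rx": 0, "ry": 0, "rz": 0}
  ]
}}

```text
time_s: 9.05
position: [0.5006, -0.0419, 0.2014]
tool_rot: [[0.117, 0.993, -0.0], [0.993, -0.117, -0.0], [-0.0, -0.0, -1.0]]
ft_force: [2.0, -0.1, 1.7]
grip_width: 0.0554
```

Run:
```python
from h import *
im=optics.get_image('wrist');cv2.imwrite('pics/w5.png',im['color']); s=env.observe();print(s['position'],s['tool_rot'],s['ft_force'],s['wrist_torque'],s['grip_width'],s['q'])
```

```text
[ 0.50058668 -0.04192181  0.20132345] [[ 1.16736715e-01  9.93162881e-01 -1.75918578e-04]
 [ 9.93162872e-01 -1.16736750e-01 -2.03567019e-04]
 [-2.22711370e-04 -1.50952055e-04 -9.99999964e-01]] [ 2.40108306 -0.65963364  0.79700679] [ 0.00508214 -0.3625179   0.00074987] 0.055365282138207496 [-1.83071174e+01  1.92913270e+01  8.60644478e+01 -1.47659816e-02
  7.46501313e+01 -1.15994006e+01]
```

View pics/w5.png

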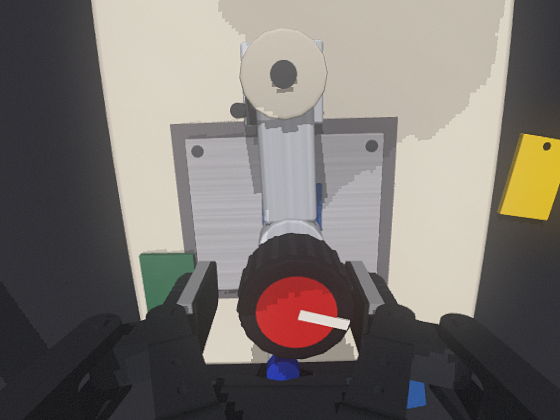

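>>> {"op": "play_rows", "data": {
  "commands": [
    {"grip": -0.3, "x": 0, "y": -0.0013, "z": 0, "rx": 0, "ry": 0, "rz": 0.015},
    {"grip": -0.3, "x": 0, "y": -0.0013, "z": 0, "rx": 0, "ry": 0, "rz": 0.015}
  ]
}}

```text
time_s: 9.35
position: [0.4984, -0.0415, 0.2014]
tool_rot: [[0.147, 0.989, 0.001], [0.989, -0.147, 0.0], [0.0, 0.001, -1.0]]
ft_force: [8.1, 1.5, -0.5]
grip_width: 0.0556
```

>>> {"op": "play_rows", "data": {
  "commands": [
    {"grip": -0.3, "x": 0, "y": -0.0013, "z": 0, "rx": 0, "ry": 0, "rz": 0.015},
    {"grip": -0.3, "x": 0, "y": 0, "z": 0, "rx": 0, "ry": 0, "rz": 0}
  ]
}}

```text
time_s: 9.6
position: [0.4983, -0.0412, 0.2014]
tool_rot: [[0.162, 0.987, 0.004], [0.987, -0.162, 0.0], [0.001, 0.004, -1.0]]
ft_force: [11.7, 2.6, -3.1]
grip_width: 0.0554
```

Contact with the stop: the force rises to 12 N and the pose stalls. That puts the knob axis at about (0.504, -0.042), which matches the predicted home. I'll back off to centre and open.

>>> {"op": "play_rows", "data": {
  "commands": [
    {"grip": -0.3, "x": 0, "y": 0.006, "z": 0, "rx": 0, "ry": 0, "rz": 0},
    {"grip": -1, "x": 0, "y": 0, "z": 0, "rx": 0, "ry": 0, "rz": 0},
    {"grip": -1, "x": 0, "y": 0, "z": 0, "rx": 0, "ry": 0, "rz": 0},
    {"grip": -1, "x": 0, "y": 0, "z": 0, "rx": 0, "ry": 0, "rz": 0}
  ]
}}

```text
time_s: 10.1
position: [0.5024, -0.0423, 0.2012]
tool_rot: [[0.161, 0.987, -0.001], [0.987, -0.161, 0.0], [-0.0, -0.001, -1.0]]
ft_force: [0.3, -0.2, -0.2]
grip_width: 0.0854
```

```bash
cat > meas.py <<'E'
from h import *
import sys
np.set_printoptions(precision=4,suppress=True)
im=optics.get_image('wrist');cv2.imwrite(f'pics/{sys.argv[1]}.png',im['color']);c=im['color'].astype(int)
m=((c[...,2]>130)&(c[...,1]<90)&(c[...,0]<90)).astype(np.uint8)
n,l,st,_=cv2.connectedComponentsWithStats(m); i=1+np.argmax(st[1:,4]); m=l==i
h=cv2.convexHull(np.argwhere(m)[:,::-1].astype(np.int32)); e=cv2.fitEllipse(h);print(e)
P=np.array([p2w(im,b,a) for a,b in np.argwhere(m)]);top=np.median(P[:,2]);print('top',top,'P',np.median(P,0))
k=ray(im,*e[0],top);print('knob',k)
s=env.observe();R=s['tool_rot'];print('pos',s['position'],'dtool',R.T@(k-s['position']),'F',s['ft_force'],'T',s['wrist_torque'],s['grip_width'],s['q'])
E
python3 meas.py w6
```

```text
((285.85687255859375, 311.7376403808594), (70.69949340820312, 81.19131469726562), 88.21212768554688)
top 0.21830118774263496 P [ 0.503  -0.0412  0.2183]
knob [ 0.5039 -0.0422  0.2183]
pos [ 0.5025 -0.0423  0.2013] dtool [ 0.0003  0.0014 -0.017 ] F [-0.1474  0.1535  0.2884] T [ 0.0191 -0.0019 -0.0236] 0.08558313179932213 [-18.2807  19.4817  85.7701  -0.0047  74.7689  -8.9912]
```

View pics/w6.png

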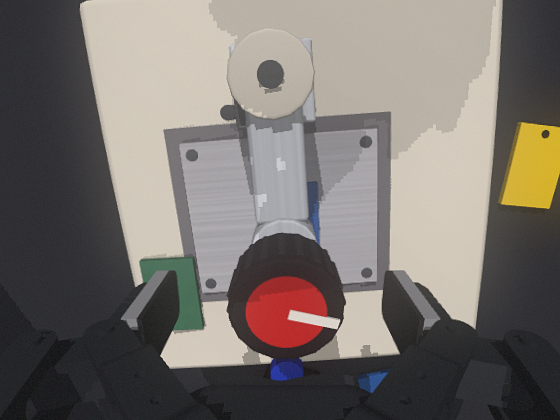

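>>> {"op": "play_rows", "data": {
  "commands": [
    {"grip": -1, "x": 0.0003, "y": 0.0014, "z": -0.002, "rx": 0, "ry": 0, "rz": 0},
    {"grip": -1, "x": 0, "y": 0, "z": 0, "rx": 0, "ry": 0, "rz": -0.186},
    {"grip": -1, "x": 0, "y": 0, "z": 0, "rx": 0, "ry": 0, "rz": -0.186},
    {"grip": -1, "x": 0, "y": 0, "z": 0, "rx": 0, "ry": 0, "rz": -0.186},
    {"grip": -1, "x": 0, "y": 0, "z": 0, "rx": 0, "ry": 0, "rz": -0.186},
    {"grip": -1, "x": 0, "y": 0, "z": 0, "rx": 0, "ry": 0, "rz": -0.186},
    {"grip": -1, "x": 0, "y": 0, "z": 0, "rx": 0, "ry": 0, "rz": -0.186},
    {"grip": -1, "x": 0, "y": 0, "z": 0, "rx": 0, "ry": 0, "rz": -0.186},
    {"grip": -1, "x": 0, "y": 0, "z": 0, "rx": 0, "ry": 0, "rz": -0.186},
    {"grip": -1, "x": 0, "y": 0, "z": 0, "rx": 0, "ry": 0, "rz": -0.186},
    {"grip": -1, "x": 0, "y": 0, "z": 0, "rx": 0, "ry": 0, "rz": -0.186},
    {"grip": -1, "x": 0, "y": 0, "z": 0, "rx": 0, "ry": 0, "rz": -0.186}
  ]
}}

```text
time_s: 11.65
position: [0.5042, -0.0422, 0.2035]
tool_rot: [[-0.949, -0.314, 0.0], [-0.314, 0.949, -0.0], [-0.0, -0.0, -1.0]]
ft_force: [-0.6, 0.1, 0.4]
grip_width: 0.0855
```

>>> {"op": "play_rows", "data": {
  "commands": [
    {"grip": -1, "x": 0, "y": 0, "z": 0, "rx": 0, "ry": 0, "rz": -0.186},
    {"grip": -1, "x": 0, "y": 0, "z": 0, "rx": 0, "ry": 0, "rz": 0}
  ]
}}

```text
time_s: 11.9
position: [0.5042, -0.0422, 0.2034]
tool_rot: [[-0.879, -0.477, 0.0], [-0.477, 0.879, -0.0], [-0.0, -0.0, -1.0]]
ft_force: [0.8, -0.5, -0.2]
grip_width: 0.0852
```

```bash
python3 meas.py w7
```

```text
((279.7826232910156, 310.76947021484375), (69.09097290039062, 79.78536224365234), 90.87847900390625)
top 0.21822387431943246 P [ 0.5023 -0.0422  0.2182]
knob [ 0.5034 -0.0431  0.2182]
pos [ 0.5042 -0.0422  0.2034] dtool [ 0.0011 -0.0004 -0.0148] F [ 0.0322 -0.4698 -1.0526] T [-0.0373  0.0133 -0.0247] 0.08525687167901576 [ -18.2142   19.5135   85.3329   -0.0018   75.1495 -136.5927]
```

View pics/w7.png

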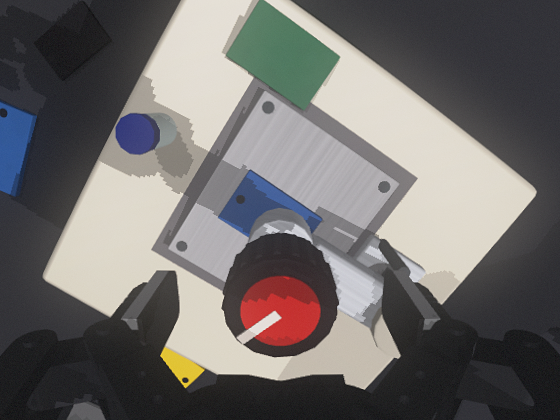

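>>> {"op": "play_rows", "data": {
  "commands": [
    {"grip": -1, "x": 0.0006, "y": 0, "z": 0, "rx": 0, "ry": 0, "rz": 0},
    {"grip": 0.2, "x": 0, "y": 0, "z": 0, "rx": 0, "ry": 0, "rz": 0},
    {"grip": 0.2, "x": 0, "y": 0, "z": 0, "rx": 0, "ry": 0, "rz": 0},
    {"grip": 0.2, "x": 0, "y": 0, "z": 0, "rx": 0, "ry": 0, "rz": 0},
    {"grip": 0.2, "x": 0, "y": 0, "z": 0, "rx": 0, "ry": 0, "rz": 0},
    {"grip": 0.2, "x": 0, "y": 0, "z": 0, "rx": 0, "ry": 0, "rz": 0}
  ],
  "squeeze": 40
}}

```text
time_s: 12.7
position: [0.5037, -0.0426, 0.2035]
tool_rot: [[-0.878, -0.479, 0.001], [-0.479, 0.878, -0.0], [-0.0, -0.001, -1.0]]
ft_force: [-0.7, -0.3, 3.3]
grip_width: 0.0429
```

```bash
python3 meas.py w8
```

```text
((280.0408630371094, 312.0039367675781), (69.27832794189453, 79.11566925048828), 90.86144256591797)
top 0.2182090045751436 P [ 0.5023 -0.0422  0.2182]
knob [ 0.5034 -0.0431  0.2182]
pos [ 0.5037 -0.0426  0.2035] dtool [ 0.0005 -0.0003 -0.0147] F [-0.1773 -1.9804  3.9263] T [-0.1856  0.0991 -0.062 ] 0.04269320663048456 [ -18.2682   19.4544   85.4003   -0.0079   75.1133 -136.8612]
```

View pics/w8.png

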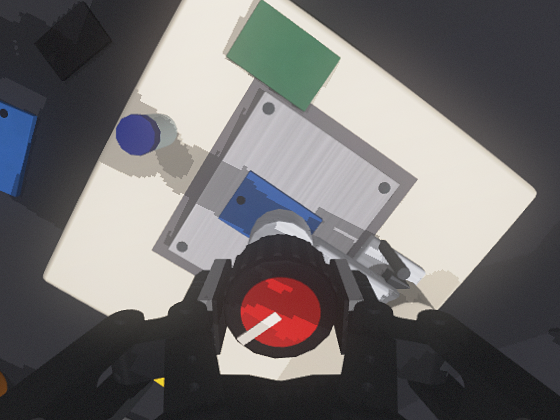

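Firm grasp with small forces. I'll start the clockwise screwing, following the descent at 1.27 mm/rad.

>>> {"op": "play_rows", "data": {
  "commands": [
    {"grip": 0.2, "x": 0, "y": 0, "z": 0.0002, "rx": 0, "ry": 0, "rz": 0.15},
    {"grip": 0.2, "x": 0, "y": 0, "z": 0.0002, "rx": 0, "ry": 0, "rz": 0.15},
    {"grip": 0.2, "x": 0, "y": 0, "z": 0.0002, "rx": 0, "ry": 0, "rz": 0.15},
    {"grip": 0.2, "x": 0, "y": 0, "z": 0.0002, "rx": 0, "ry": 0, "rz": 0.15}
  ]
}}

```text
time_s: 13.25
position: [0.5036, -0.0421, 0.2027]
tool_rot: [[-0.994, 0.105, 0.0], [0.105, 0.994, 0.001], [-0.0, 0.001, -1.0]]
ft_force: [-1.3, 2.0, 4.7]
grip_width: 0.0429
```

```bash
cat > st.py <<'E'
from h import *
np.set_printoptions(precision=4,suppress=True)
T=[];F=[]
for i in range(4):
    s=env.observe(); T.append(s['wrist_torque']);F.append(s['ft_force']); 
    if i<3: optics.get_image('wrist')
print('t',s['time_s'],'T',np.mean(T,0),np.std(T,0)[2],'F',np.mean(F,0),'pos',s['position'],'q6',s['q'][5],'yaw',np.degrees(np.arctan2(s['tool_rot'][1,1],s['tool_rot'][0,1])),s['grip_width'])
E
python3 st.py; python3 meas.py w9
```

```text
t 13.4 T [ 0.3053  0.1836 -0.0541] 0.09168946722325587 F [-0.8313  2.1215  4.8525] pos [ 0.5036 -0.0422  0.2027] q6 -102.62851828791571 yaw 84.36961990867299 0.042638934430213486
((281.2772216796875, 307.8559265136719), (61.53410339355469, 75.79902648925781), 94.61578369140625)
top 0.21747423825949658 P [ 0.4947 -0.0393  0.2175]
knob [ 0.5016 -0.0423  0.2175]
pos [ 0.5036 -0.0422  0.2027] dtool [ 0.002  -0.0003 -0.0147] F [-0.2309  2.8019  5.1507] T [ 0.3905  0.1691 -0.1147] 0.04313133126876869 [ -18.2518   19.4928   85.4879    0.0384   75.0193 -102.6743]
```

View pics/w9.png

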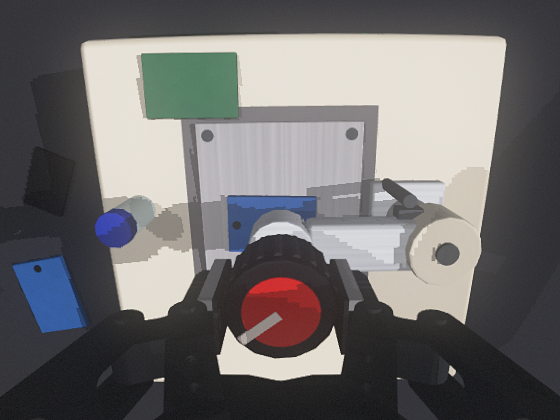

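```bash
cat > rel.py <<'E'
from h import *
im=optics.get_image('wrist')
Z=im['range_z']; h,w=Z.shape
vv,uu=np.mgrid[0:h,0:w]; pts=np.stack([uu.ravel(),vv.ravel()],1).astype(float)[:,None]
n=cv2.undistortPoints(pts,K(im),np.array(im['dist_coeffs'],float))[:,0]
d=Z.ravel(); C=np.c_[n[:,0]*d,n[:,1]*d,d,np.ones_like(d)]; W=(C@np.array(im['cam_to_world']).T)[:,:3]
z=W[:,2].reshape(h,w); z[Z==0]=np.nan
W=W.reshape(h,w,3)
c=im['color'].astype(int)
# heights histogram peaks, excluding robot fingers
sel=(Z>0)&(vv<260)
for lo,hi in [(.085,.0975),(.0975,.1025),(.1025,.11)]:
    m=sel&(z>lo)&(z<hi); print(lo,hi,m.sum(),np.nanmedian(z[m]) if m.sum() else None)
hist,e=np.histogram(z[sel&(z>.08)&(z<.23)],bins=150,range=(.08,.23))
print([(round(e[i],3),hist[i]) for i in range(150) if hist[i]>300])
blue=sel&(c[...,0]>c[...,2]+60)&(z>.08)&(z<.12); print('blue',blue.sum(),np.nanmedian(z[blue]))
green=sel&(c[...,1]>c[...,2]+30)&(c[...,1]>c[...,0]+15)&(z>.08)&(z<.12);print('green(.099)',green.sum(),np.nanmedian(z[green]))
red=(c[...,2]>130)&(c[...,1]<90)&(c[...,0]<90)&(z>.19)&(vv>240); print('red',red.sum(),np.nanmedian(z[red]),np.nanpercentile(z[red],[10,90]))
np.save('/tmp/z.npy',z)
E
python3 rel.py
```

```text
0.085 0.0975 51513 0.09406707425153571
0.0975 0.1025 21139 0.09981672775691744
0.1025 0.11 3997 0.10472915879257108
[(np.float64(0.091), np.int64(616)), (np.float64(0.092), np.int64(4090)), (np.float64(0.093), np.int64(18820)), (np.float64(0.094), np.int64(20898)), (np.float64(0.095), np.int64(5863)), (np.float64(0.096), np.int64(610)), (np.float64(0.097), np.int64(466)), (np.float64(0.098), np.int64(3308)), (np.float64(0.099), np.int64(8789)), (np.float64(0.1), np.int64(7334)), (np.float64(0.101), np.int64(1258)), (np.float64(0.103), np.int64(769)), (np.float64(0.104), np.int64(1556)), (np.float64(0.105), np.int64(1193)), (np.float64(0.137), np.int64(460)), (np.float64(0.138), np.int64(514)), (np.float64(0.156), np.int64(369)), (np.float64(0.157), np.int64(1445)), (np.float64(0.158), np.int64(1507)), (np.float64(0.159), np.int64(316)), (np.float64(0.16), np.int64(376)), (np.float64(0.161), np.int64(335)), (np.float64(0.163), np.int64(1064)), (np.float64(0.164), np.int64(885))]
blue 892 0.10510733445126094
green(.099) 5928 0.09909063757613981
red 1387 0.21746901014190242 [0.21675651 0.21819296]
```

Depth references (housing 94.1, plate 99.8, coupon 105.1 mm) agree with the spec to 0.3 mm. The knob top is at 217.5 mm, with first touch expected at 213.0, so 3.5 rad remain to touch. I'll aim for a top of about 209.8–210.3.

>>> {"op": "play_rows", "data": {
  "commands": [
    {"grip": 0.2, "x": 0, "y": 0, "z": 0.0002, "rx": 0, "ry": 0, "rz": 0.17},
    {"grip": 0.2, "x": 0, "y": 0, "z": 0.0002, "rx": 0, "ry": 0, "rz": 0.17},
    {"grip": 0.2, "x": 0, "y": 0, "z": 0.0002, "rx": 0, "ry": 0, "rz": 0.17},
    {"grip": 0.2, "x": 0, "y": 0, "z": 0.0002, "rx": 0, "ry": 0, "rz": 0.17},
    {"grip": 0.2, "x": 0, "y": 0, "z": 0.0002, "rx": 0, "ry": 0, "rz": 0.17},
    {"grip": 0.2, "x": 0, "y": 0, "z": 0.0002, "rx": 0, "ry": 0, "rz": 0.17},
    {"grip": 0.2, "x": 0, "y": 0, "z": 0.0002, "rx": 0, "ry": 0, "rz": 0.17},
    {"grip": 0.2, "x": 0, "y": 0, "z": 0.0002, "rx": 0, "ry": 0, "rz": 0.17},
    {"grip": 0.2, "x": 0, "y": 0, "z": 0.0002, "rx": 0, "ry": 0, "rz": 0.17},
    {"grip": 0.2, "x": 0, "y": 0, "z": 0.0002, "rx": 0, "ry": 0, "rz": 0.17},
    {"grip": 0.2, "x": 0, "y": 0, "z": 0.0003, "rx": 0, "ry": 0, "rz": 0.17},
    {"grip": 0.2, "x": 0, "y": 0, "z": 0.0003, "rx": 0, "ry": 0, "rz": 0.17}
  ]
}}

```text
time_s: 15.0
position: [0.5049, -0.0415, 0.2002]
tool_rot: [[0.541, 0.841, 0.004], [0.841, -0.541, 0.002], [0.004, 0.002, -1.0]]
ft_force: [5.8, 6.7, 3.3]
grip_width: 0.0429
```

```bash
sed -i 's/range(4)/range(9)/;s/i<3/i<8/' st.py; python3 st.py; python3 rel.py|tail -3
```

```text
t 15.4 T [ 1.1184 -0.9232 -0.0839] 0.06520592133806495 F [6.0741 6.6703 2.5197] pos [ 0.5049 -0.0416  0.2002] q6 14.197730618295719 yaw -32.44974561898565 0.042962442953977505
blue 255 0.10517282064547981
green(.099) 0 nan
red 3995 0.2148809116405949 [0.21419175 0.21559984]
  return np.nanmean(a, axis, out=out, keepdims=keepdims)
```

>>> {"op": "play_rows", "data": {
  "commands": [
    {"grip": 0.2, "x": 0.001, "y": 0.0002, "z": 0, "rx": 0, "ry": 0, "rz": 0},
    {"grip": 0.2, "x": 0, "y": 0, "z": 0.0002, "rx": 0, "ry": 0, "rz": 0.17},
    {"grip": 0.2, "x": 0, "y": 0, "z": 0.0002, "rx": 0, "ry": 0, "rz": 0.17},
    {"grip": 0.2, "x": 0, "y": 0, "z": 0.0002, "rx": 0, "ry": 0, "rz": 0.17},
    {"grip": 0.2, "x": 0, "y": 0, "z": 0.0002, "rx": 0, "ry": 0, "rz": 0.17},
    {"grip": 0.2, "x": 0, "y": 0, "z": 0.0003, "rx": 0, "ry": 0, "rz": 0.17},
    {"grip": 0.2, "x": 0, "y": 0, "z": 0.0002, "rx": 0, "ry": 0, "rz": 0.17},
    {"grip": 0.2, "x": 0, "y": 0, "z": 0.0002, "rx": 0, "ry": 0, "rz": 0.17}
  ]
}}

```text
time_s: 16.45
position: [0.5054, -0.0422, 0.1989]
tool_rot: [[0.982, -0.19, 0.003], [-0.19, -0.982, -0.001], [0.003, 0.001, -1.0]]
ft_force: [5.5, -1.1, 3.3]
grip_width: 0.0431
```

```bash
python3 st.py; python3 rel.py 2>/dev/null|tail -1
```

```text
t 16.85 T [-0.123  -0.8246 -0.0477] 0.05689598562639971 F [ 5.4338 -1.2011  3.4178] pos [ 0.5054 -0.0422  0.1989] q6 82.33886779567953 yaw -100.51131922711257 0.04311015850570742
red 1055 0.21346493627746477 [0.21279885 0.21414838]
```

>>> {"op": "play_rows", "data": {
  "commands": [
    {"grip": 0.2, "x": 0, "y": 0, "z": 0.0002, "rx": 0, "ry": 0, "rz": 0.17},
    {"grip": 0.2, "x": 0, "y": 0, "z": 0.0002, "rx": 0, "ry": 0, "rz": 0.17},
    {"grip": 0.2, "x": 0, "y": 0, "z": 0.0002, "rx": 0, "ry": 0, "rz": 0.17},
    {"grip": 0.2, "x": 0, "y": 0, "z": 0.0002, "rx": 0, "ry": 0, "rz": 0.17},
    {"grip": 0.2, "x": 0, "y": 0, "z": 0.0003, "rx": 0, "ry": 0, "rz": 0.17},
    {"grip": 0.2, "x": 0, "y": 0, "z": 0.0002, "rx": 0, "ry": 0, "rz": 0.17},
    {"grip": 0.2, "x": 0, "y": 0, "z": 0, "rx": 0, "ry": 0, "rz": 0}
  ]
}}

```text
time_s: 17.77
position: [0.5049, -0.0428, 0.1977]
tool_rot: [[0.357, -0.934, 0.002], [-0.934, -0.357, -0.002], [0.003, -0.001, -1.0]]
ft_force: [2.0, -4.4, 4.4]
grip_width: 0.0431
```

```bash
python3 st.py; python3 rel.py 2>/dev/null|tail -1; python3 meas.py w10
```

```text
t 18.175 T [-0.754  -0.3413 -0.0795] 0.03102240044020907 F [ 2.3628 -4.4873  5.0432] pos [ 0.5049 -0.0428  0.1976] q6 140.77900130139955 yaw -158.9616295925997 0.04309927299635028
red 3977 0.21214219089518604 [0.21144435 0.21286303]
((280.1895446777344, 310.9181823730469), (69.64985656738281, 79.62621307373047), 90.36534881591797)
top 0.2121497264619406 P [ 0.5031 -0.0444  0.2121]
knob [ 0.504  -0.0434  0.2121]
pos [ 0.5049 -0.0428  0.1976] dtool [ 0.0003  0.001  -0.0145] F [ 2.3545 -4.9375  3.9213] T [-0.7358 -0.3482 -0.0519] 0.04283916333102996 [-18.2085  19.8723  85.8306  -0.0985  74.1612 140.7811]
```

View pics/w10.png

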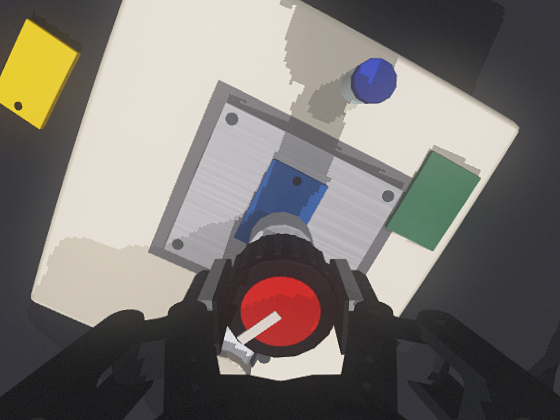

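No slip: the white line is fixed in the tool frame, and the top is at 212.1 mm, just past expected touch. Release, rewind, regrip.

>>> {"op": "play_rows", "data": {
  "commands": [
    {"grip": -1, "x": 0, "y": 0, "z": 0, "rx": 0, "ry": 0, "rz": 0},
    {"grip": -1, "x": 0, "y": 0, "z": 0, "rx": 0, "ry": 0, "rz": 0},
    {"grip": -1, "x": 0, "y": 0, "z": 0, "rx": 0, "ry": 0, "rz": 0},
    {"grip": -1, "x": 0, "y": 0, "z": 0, "rx": 0, "ry": 0, "rz": 0}
  ]
}}

```text
time_s: 18.77
position: [0.5042, -0.0417, 0.197]
tool_rot: [[0.354, -0.935, -0.0], [-0.935, -0.354, 0.0], [-0.0, 0.0, -1.0]]
ft_force: [-0.1, -1.0, 0.5]
grip_width: 0.0857
```

>>> {"op": "play_rows", "data": {
  "commands": [
    {"grip": -1, "x": 0, "y": 0, "z": 0, "rx": 0, "ry": 0, "rz": -0.186},
    {"grip": -1, "x": 0, "y": 0, "z": 0, "rx": 0, "ry": 0, "rz": -0.186},
    {"grip": -1, "x": 0, "y": 0, "z": 0, "rx": 0, "ry": 0, "rz": -0.186},
    {"grip": -1, "x": 0, "y": 0, "z": 0, "rx": 0, "ry": 0, "rz": -0.186},
    {"grip": -1, "x": 0, "y": 0, "z": 0, "rx": 0, "ry": 0, "rz": -0.186},
    {"grip": -1, "x": 0, "y": 0, "z": 0, "rx": 0, "ry": 0, "rz": -0.186},
    {"grip": -1, "x": 0, "y": 0, "z": 0, "rx": 0, "ry": 0, "rz": -0.186},
    {"grip": -1, "x": 0, "y": 0, "z": 0, "rx": 0, "ry": 0, "rz": -0.186},
    {"grip": -1, "x": 0, "y": 0, "z": 0, "rx": 0, "ry": 0, "rz": -0.186},
    {"grip": -1, "x": 0, "y": 0, "z": 0, "rx": 0, "ry": 0, "rz": -0.186},
    {"grip": -1, "x": 0, "y": 0, "z": 0, "rx": 0, "ry": 0, "rz": -0.186},
    {"grip": -1, "x": 0, "y": 0, "z": 0, "rx": 0, "ry": 0, "rz": 0}
  ]
}}

```text
time_s: 20.27
position: [0.5043, -0.0417, 0.1971]
tool_rot: [[0.671, 0.742, -0.0], [0.742, -0.671, 0.0], [-0.0, -0.0, -1.0]]
ft_force: [-0.1, -0.1, 0.2]
grip_width: 0.0856
```

```bash
python3 st.py;python3 rel.py 2>/dev/null; python3 meas.py w11
```

```text
t 20.675 T [-0.0134  0.0076  0.0097] 0.038233787296792505 F [-0.0969  0.1622  0.0134] pos [ 0.5043 -0.0418  0.1971] q6 23.94382101989268 yaw -42.10448693554979 0.08578825100863902
0.085 0.0975 70393 0.09411379356831587
0.0975 0.1025 15415 0.10009797439754223
0.1025 0.11 3625 0.1045733349034717
[(np.float64(0.091), np.int64(392)), (np.float64(0.092), np.int64(4691)), (np.float64(0.093), np.int64(25883)), (np.float64(0.094), np.int64(30819)), (np.float64(0.095), np.int64(7886)), (np.float64(0.096), np.int64(655)), (np.float64(0.098), np.int64(788)), (np.float64(0.099), np.int64(6039)), (np.float64(0.1), np.int64(7221)), (np.float64(0.101), np.int64(1259)), (np.float64(0.103), np.int64(862)), (np.float64(0.104), np.int64(1464)), (np.float64(0.105), np.int64(1020)), (np.float64(0.156), np.int64(538)), (np.float64(0.157), np.int64(2483)), (np.float64(0.158), np.int64(2490)), (np.float64(0.159), np.int64(436)), (np.float64(0.162), np.int64(421)), (np.float64(0.163), np.int64(2213)), (np.float64(0.164), np.int64(2318)), (np.float64(0.165), np.int64(445)), (np.float64(0.166), np.int64(332))]
blue 273 0.1051284429950437
green(.099) 0 nan
red 3985 0.2122363810063898 [0.21151725 0.21293162]
((281.2828063964844, 310.2122802734375), (69.91908264160156, 80.33380889892578), 89.92845153808594)
top 0.21223686072609882 P [ 0.5032 -0.0435  0.2122]
knob [ 0.5043 -0.0424  0.2122]
pos [ 0.5043 -0.0417  0.1971] dtool [-0.0005  0.0004 -0.0151] F [ 0.2859  0.5863 -0.0964] T [ 0.0129  0.015  -0.0172] 0.08568271471394309 [-18.1586  19.8843  85.9037   0.0032  74.2128  23.9233]
```

View pics/w11.png

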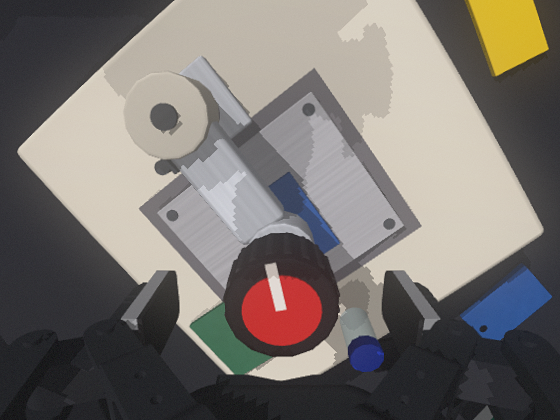

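>>> {"op": "play_rows", "data": {
  "commands": [
    {"grip": -1, "x": -0.0008, "y": 0.0003, "z": 0, "rx": 0, "ry": 0, "rz": 0},
    {"grip": 0.2, "x": 0, "y": 0, "z": 0, "rx": 0, "ry": 0, "rz": 0},
    {"grip": 0.2, "x": 0, "y": 0, "z": 0, "rx": 0, "ry": 0, "rz": 0},
    {"grip": 0.2, "x": 0, "y": 0, "z": 0, "rx": 0, "ry": 0, "rz": 0},
    {"grip": 0.2, "x": 0, "y": 0, "z": 0, "rx": 0, "ry": 0, "rz": 0},
    {"grip": 0.2, "x": 0, "y": 0, "z": 0.0002, "rx": 0, "ry": 0, "rz": 0.16},
    {"grip": 0.2, "x": 0, "y": 0, "z": 0.0002, "rx": 0, "ry": 0, "rz": 0.16},
    {"grip": 0.2, "x": 0, "y": 0, "z": 0.0002, "rx": 0, "ry": 0, "rz": 0.16},
    {"grip": 0.2, "x": 0, "y": 0, "z": 0.0002, "rx": 0, "ry": 0, "rz": 0.16},
    {"grip": 0.2, "x": 0, "y": 0, "z": 0.0002, "rx": 0, "ry": 0, "rz": 0.16},
    {"grip": 0.2, "x": 0, "y": 0, "z": 0.0002, "rx": 0, "ry": 0, "rz": 0.16}
  ]
}}

```text
time_s: 22.15
position: [0.5039, -0.0421, 0.1962]
tool_rot: [[0.992, -0.128, -0.0], [-0.128, -0.992, 0.001], [-0.0, -0.001, -1.0]]
ft_force: [-1.3, 3.2, 2.8]
grip_width: 0.0428
```

```bash
sed -i 's/range(9)/range(21)/;s/i<8/i<20/' st.py; python3 st.py; python3 rel.py 2>/dev/null|tail -1
```

```text
t 23.15 T [ 0.5986  0.2921 -0.0216] 0.049957879047279816 F [-1.6851  4.0272  5.1053] pos [ 0.5039 -0.0421  0.1961] q6 78.62685864595677 yaw -96.87660731051756 0.04271325419151014
red 1151 0.21103489958152838 [0.21033253 0.21171031]
```

>>> {"op": "play_rows", "data": {
  "commands": [
    {"grip": 0.2, "x": -0.0004, "y": -0.0004, "z": 0.0002, "rx": 0, "ry": 0, "rz": 0.16},
    {"grip": 0.2, "x": 0, "y": 0, "z": 0.0002, "rx": 0, "ry": 0, "rz": 0.16},
    {"grip": 0.2, "x": 0, "y": 0, "z": 0.0002, "rx": 0, "ry": 0, "rz": 0.16},
    {"grip": 0.2, "x": 0, "y": 0, "z": 0.0002, "rx": 0, "ry": 0, "rz": 0.16},
    {"grip": 0.2, "x": 0, "y": 0, "z": 0.0002, "rx": 0, "ry": 0, "rz": 0.16},
    {"grip": 0.2, "x": 0, "y": 0, "z": 0.0002, "rx": 0, "ry": 0, "rz": 0.16}
  ]
}}

```text
time_s: 23.95
position: [0.5042, -0.0416, 0.195]
tool_rot: [[0.467, -0.884, 0.002], [-0.884, -0.467, 0.001], [-0.0, -0.002, -1.0]]
ft_force: [2.4, 5.3, 4.2]
grip_width: 0.0427
```

```bash
python3 -c "
from h import *
s=env.observe();print(s['wrist_torque'],s['ft_force'])"; python3 rel.py 2>/dev/null|tail -1;python3 meas.py w12
```

```text
[ 0.88810413 -0.25378133  0.1873648 ] [2.41639134 5.25988282 4.19965721]
red 3966 0.20977577116228108 [0.20908006 0.21047294]
((279.85845947265625, 308.0452575683594), (70.07037353515625, 80.09919738769531), 89.57006072998047)
top 0.20977786309944543 P [ 0.503  -0.0423  0.2098]
knob [ 0.5041 -0.0434  0.2098]
pos [ 0.5042 -0.0416  0.195 ] dtool [ 0.0016  0.0009 -0.0148] F [1.639  4.7633 4.3264] T [ 0.7919 -0.1754  0.0001] 0.04250944097071793 [-18.1884  19.958   86.1811   0.0848  73.7915 133.8755]
```

The top is at 209.8 mm, about 0.4 turn past touch and roughly 34 N. Release and lift clear.

>>> {"op": "play_rows", "data": {
  "commands": [
    {"grip": -1, "x": 0, "y": 0, "z": 0, "rx": 0, "ry": 0, "rz": 0},
    {"grip": -1, "x": 0, "y": 0, "z": 0, "rx": 0, "ry": 0, "rz": 0},
    {"grip": -1, "x": 0, "y": 0, "z": 0, "rx": 0, "ry": 0, "rz": 0},
    {"grip": -1, "x": 0, "y": 0, "z": 0, "rx": 0, "ry": 0, "rz": 0},
    {"grip": -1, "x": 0, "y": 0, "z": -0.02, "rx": 0, "ry": 0, "rz": 0},
    {"grip": -1, "x": 0, "y": 0, "z": -0.04, "rx": 0, "ry": 0, "rz": 0},
    {"grip": -1, "x": 0, "y": 0, "z": -0.04, "rx": 0, "ry": 0, "rz": 0},
    {"grip": -1, "x": 0, "y": 0, "z": -0.04, "rx": 0, "ry": 0, "rz": 0},
    {"grip": -1, "x": 0, "y": 0, "z": 0, "rx": 0, "ry": 0, "rz": 0},
    {"grip": -1, "x": 0, "y": 0, "z": 0, "rx": 0, "ry": 0, "rz": 0}
  ]
}}

```text
time_s: 25.3
position: [0.5034, -0.0421, 0.3338]
tool_rot: [[0.469, -0.883, -0.001], [-0.883, -0.469, 0.0], [-0.001, 0.001, -1.0]]
ft_force: [0.6, -0.2, -0.5]
grip_width: 0.0855
```

```bash
python3 meas.py w13
python3 - <<'E'
from h import *
im=optics.get_image('side');cv2.imwrite('pics/s13.png',cv2.resize(im['color'][150:265,205:355],None,fx=5,fy=5,interpolation=cv2.INTER_CUBIC))
E
```

```text
((278.4925537109375, 206.8223419189453), (38.23339080810547, 40.0950813293457), 91.95279693603516)
top 0.20979879889494446 P [ 0.5028 -0.0419  0.2098]
knob [ 0.5039 -0.0431  0.2098]
pos [ 0.5033 -0.0421  0.3334] dtool [ 0.0014 -0.0003  0.1236] F [-0.1402 -0.3881 -0.6919] T [-0.0268  0.0059 -0.0355] 0.08511460836247503 [-18.2274  14.4075  70.8063  -0.0026  94.925  133.8343]
```

View pics/w13.png

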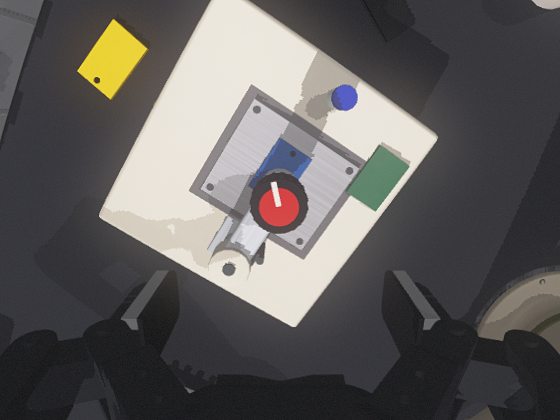

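View pics/s13.png

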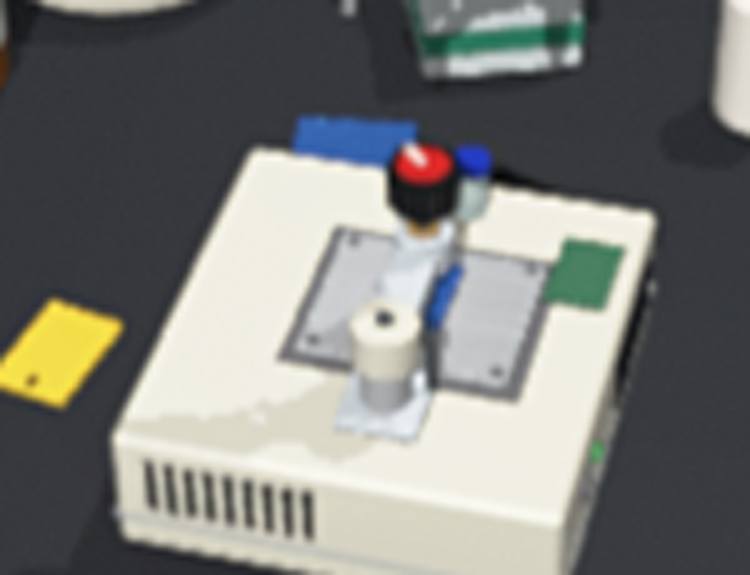

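Run:
```python
from h import *
im=optics.get_image('wrist')
print(ray(im,293,153.5,.105), 'pivot',ray(im,229,269,.165))
a=cv2.imread('pics/w1.png')
# same camera pose of w1: hole pixel -> need its pose; use scene compare
s=optics.get_image('scene');o=cv2.imread('pics/scene0.png')
for n,c in (('before',o),('after',s['color'])):
    c=c.astype(int);m=(c[...,0]>150)&(c[...,2]<90);m[:212]=0;m[235:]=0;m[:,:240]=0;m[:,:]&=True;m[:,262:]=0
    print(n,m.sum(),np.argwhere(m).min(0) if m.sum() else '',np.argwhere(m).max(0) if m.sum() else '')
cv2.imwrite('pics/sc13.png',np.hstack([cv2.resize(x[195:255,215:295],None,fx=5,fy=5,interpolation=cv2.INTER_CUBIC) for x in (o,s['color'])]))
```

```text
[ 0.50337305 -0.07324692  0.105     ] pivot [0.51057837 0.0432685  0.165     ]
before 152 [217 245] [229 261]
after 33 [218 245] [229 261]
```

View pics/sc13.png

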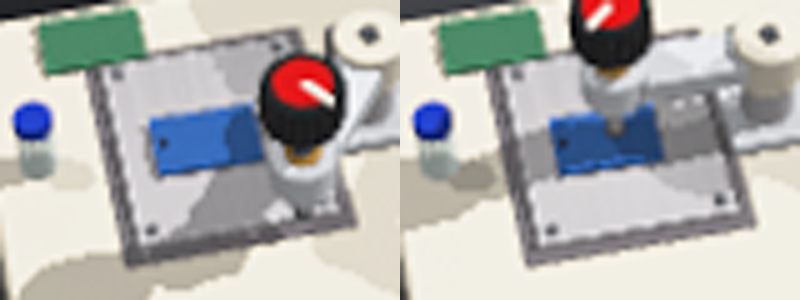

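The coupon, vial and spare coupon have the same pixels before and after. The arm runs parallel to the plate edge with the tip on the coupon. Handing in.

```bash
python3 -c "
from rig import order
print(order.close_job())"
```

```text
the job is handed in; nothing more can be done
None
```

The blue coupon is clamped: the pressure arm is at its stop, the tip has been screwed down about 0.4 turn past first touch, and the knob is released. The job was handed in at about 25 s of the 72 s allowed.

**How it was done**
- **Swing:** I pushed the arm round with loose jaws until the force rose to 12 N and the pose stalled at the stop.
- **Screwing down:** I turned the knob clockwise about 6.6 rad in two grasps, following it as it came down, with no slip on the first grasp.

**Last checks**
- **Depth of clamping:** The knob top measured 209.8 mm. First touch should be at 213.0 mm, so that is about 3.2 mm, or roughly 34 N by the spring data. Reference heights in the wrist camera agreed with the description to about 0.3 mm, and the turns counted matched the measured descent.
- **Position:** The knob axis is within about 1 mm of where it was at the stop. The coupon, spare coupon and vial look unmoved in the before and after pictures. I did not recheck the other bench items, but nothing came near them.

**What I could not confirm**
- **First touch:** The wrist torque was too noisy (about 0.05 N m) to show it, so touch and clamping force rest on height and turns, not a direct force reading.
- **Sideways force:** It reached about 9 N while turning because the grip was slightly off centre.

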